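# Check the analyser's well with the check rod

### The job

Take the steel check rod from its stand and push it gently but firmly down the analyser's well, through the grip of the well's seal, until it bottoms on the sprung seat and the seat is fully down; let go and leave the rod standing in the well. Then read the ring mark on the rod: if the ring is about level with the rim of the well, slide the selector all the way to its end near the well; if the ring stands clearly above the rim (a forgotten spacer is inside), slide it all the way to its other end. Leave the sample jars alone.

Things in the scene. Friction and masses are not known exactly. Their poses are not given: they have to be found in the camera images.
- rod_mid (a point): The check rod, steel, about 250 g, 115 mm long, upright in a plain grey fixed stand (75 x 75 x 50 mm, hole 35 mm deep; rod's top 130 mm above the table). Shaft 16 mm in diameter, foot tapered to 10 mm at the tip; ribbed grip head 24 mm in diameter, from 80 to 115 mm above the tip. Point on the axis half-way up, 57.5 mm above the tip; z up along the rod.
- rod_mark (a point): Middle of the ring mark, a dark turned ring 3 mm high around the rod's shaft, on the axis 61 mm above the tip (3.5 mm above rod_mid). Rod at the bottom of the well: with no spacer inside, the ring is about level with the rim (4 mm below it to 5 mm above); with a spacer forgotten inside, it stands 14 to 24 mm above the rim.
- analyser: Bench instrument, fixed: blue housing 170 x 310 mm, 88 mm high, with a black block holding the well at one end. Origin at the table; z up, y along the instrument from the well to the selector, x across. A raised aluminium plate (90 x 34 mm, 5 mm high) lies on the selector's side, from 27 mm off the well's centre. More than 35 N on the instrument damages it; 12 to 18 N of push seats the rod fully.
- well_rim (a point): Centre of the well's mouth at rim level, 92 mm above the table; axes as the analyser's. The well is an upright blind round hole 18 mm wide with a small steel ring round its mouth. Pushed home, the rod's tip is 60 to 65 mm below the rim, or 41 to 47 mm if a spacer disc has been forgotten inside: it differs each time and no reading tells it before the push.
- well_seal (a point): Centre of the rubber seal inside the well, 22 mm below the rim. Once the tip reaches it, it grips the shaft with about 3 to 7 N of drag at any depth below; that drag is not the bottom.
- seat (a joint): Travel of the sprung seat at the well's bottom in m: 0 free, 0.004 fully down, then a hard stop. The spring takes 2 N per mm, about 8 N fully down, besides the seal's drag. Let go, it may lift the rod up to 4 mm; it stays a little down under the rod's weight.
- selector_top (a point): Centre of the top face of the selector's grip, a black upright block 28 mm across (x), 20 mm along the slide (y) and 40 mm high, on an aluminium track (40 x 130 mm, 14 mm high) on top of the analyser; its top is 142 mm above the table. It slides along y of this frame, which is the line from the well; 1 to 2 N moves it and it stays where it is left.
- selector (a joint): Position of the selector's grip along its track in m: 0 at the end near the well (130 mm from the well's centre), 0.080 at the far end; it starts near the middle.
- jar_a_mid (a point): Bystander: amber sample jar with white lid, 48 mm in diameter, 75 mm high, in a white tray (130 x 170 x 25 mm, fixed). Point at its centre, half-way up.
- jar_b_mid (a point): Bystander: a second such jar in the same tray. Point at its centre, half-way up.
Not all that is in view belongs to the job. There is more than one size of the part that bears rod_mid; the job needs the smallest.

How it is judged:
On the way, in this order (a step that is already met when the one before it is completed fails the run):
1. the rod is pushed to the bottom of the well: the seat fully down (value of joint seat above 0.003 m and horizontal distance between rod_mark and well_rim below 0.005 m and angle between rod_mark's own z axis and vertical below 0.12 rad), for 0.2 s.
2. the selector is at the end that matches the ring's height (((z of rod_mark in the frame of well_rim below 0.007 m and value of joint selector below 0.008 m) or (z of rod_mark in the frame of well_rim above 0.011 m and value of joint selector above 0.072 m))), for 0.2 s.
At the end, for the whole second after the job is handed in: Rod upright in the well (5 mm, 0.12 rad), still on the seat (0.4 mm down or more); selector within 8 mm of the end near the well if the ring is less than 7 mm above the rim, within 8 mm of the far end if more than 11 mm above (value of joint seat above 0.0004 m and horizontal distance between rod_mark and well_rim below 0.005 m and angle between rod_mark's own z axis and vertical below 0.12 rad and ((z of rod_mark in the frame of well_rim below 0.007 m and value of joint selector below 0.008 m) or (z of rod_mark in the frame of well_rim above 0.011 m and value of joint selector above 0.072 m))); the robot touches nothing.
It fails at once if the rod is forced: over 35 N on the seat, or between rod and analyser (contact force between seat and anything else above 35 N or contact force between rod and analyser above 35 N).
It fails at once if a sample jar is moved more than 30 mm or tipped (distance of any of jar_a_mid, jar_b_mid from where it was at the start of the episode above 0.03 m or angle between any of jar_a_mid, jar_b_mid's own z axis and vertical above 0.5 rad).
It also fails if it takes over 61 s, if anything falls off the work surface, if the arm or the gripper's body presses on something with over 40 N, if the wrist force passes 120 N, or if a joint passes its speed limit or range.

### The arm

A 6-joint arm with a two-finger parallel gripper is mounted at the origin on the work surface. World frame = base frame: x ahead of the robot, y to its left, z up, the work surface at z = 0. Lengths are in m, angles in rad, forces in N, time in s.
With the tool pointing down it reaches from about 0.35 to 0.85 m from the base axis. Payload 8.1 kg.
Tool frame: the origin (TCP) lies on the mounting face of the last link; the fingertips stand 186 mm ahead of it and the grasp point (between the pads) lies 167 mm ahead of it; z points along the fingers, y is the line along which they close (so a half turn about z gives the same grasp; the last joint's range is limited). The gripper opens to 93 mm and grips with 3 to 60 N. Pads are 15 mm wide; open, the fingers measure 128 mm over their backs; the gripper's body (75 mm by 188 mm) begins 65 mm behind the grasp point.
Start: joints at [1.259, 0.13, 1.488, -0, 1.523, -0.085], TCP at [0.135, 0.585, 0.405] pointing down, gripper open.
Joint ranges: [-2.96, 2.96], [-0.89, 2.26], [0.02, 2.5], [-1.34, 4.48], [0, 2.73], [-2.66, 2.66]. Speed limits (rad/s): [2.39, 2.39, 2.79, 3.14, 3.14, 3.14].

### API

Orientations are given as a rotation vector (axis times angle).
In Python, from plant import read_state, read_camera, camera_params, close_job gives the robot as it stands. The module is installed in compiled form; this text tells all that it offers.
- The arm moves only by the tool servo_tool, never from a script. Its argument "increments" is a list of rows, each an object with "slide": the shift along the tool's x, y, z in mm, a list of three; "dr": the turn, a rotation vector about the tool's x, y, z in rad, a list of three; "jaw": the closure, from 0 (fully open) to 1 (shut). In form: [{"slide": [x, y, z], "dr": [ax, ay, az], "jaw": jaw}, ...]. A call has 1 to 20 rows; each row is the pose to reach, as a shift and turn from the pose commanded when the call began, along the tool's axes at that moment; what a row does not reach only later rows make up. A row lasts 1/10 s, in which the tool goes at most 50 mm and 8.59 degrees, less where a joint would pass 70% of its speed; a pose out of reach is approached as far as the arm can. A call with a gripper value outside its range is refused whole. The fingers move at their own pace and stop on an object; "force" is the grip in N (left out, the last holds). Time passes only in rows, so rows that repeat a pose let the fingers close. It gives the time, the measured TCP pose, the force, the opening and the grip force at its end, in the units of the state.
- read_state(): the state, without advancing time (a new reading comes with each control period).
- read_camera(name): name is "side" or "top" or "wrist"; returns (picture, depth): 384x512x3 uint8, red, green, blue; 384x512 float32, m along the optical axis (not along the pixel's ray), 0 where there is no reading.
- camera_params(name): a dict with "fx", "fy", "cx", "cy" (pixels), "rvec" (rotation vector, rad) and "tvec" (3), from world to camera coordinates, as OpenCV has them. Camera axes: x right, y down, z forward; pixel columns grow to the right and rows downward; lengths in m; the calibration is good to about 2 mm. A picture is of the moment at which its call begins: read the wrist's pose just before it. camera_params takes no time and is no camera call; for the wrist camera it gives the pose at the moment of the call.
- close_job(): hands the job in; it is judged then, once.
The state is a dict: "t": time; "q": joint angles; "dq": joint speeds; "joint_torque": joint torques, N m; "tool_pos": TCP position; "orientation": TCP orientation; "force": force on the tool from outside, world axes, zero at the start; "wrist_torque": the same for the moment, N m; "opening": finger opening in m; "gripper_force": force on a finger pad.
Only numpy, scipy, OpenCV 4.12 (cv2) and the standard library are available. Lean on these libraries where they do the work, as an engineer would, in place of code of your own. Each camera call takes 0.05 s, during which the arm holds its last target. There are 200 camera calls.

## Working session

There is one attempt and no reset: what is moved stays moved. The work goes in short steps, Python scripts to look and compute and a tool call to move; the robot and the scene stay as the last step left them, time stands still between calls to the robot, and variables do not carry over. Pictures are saved under pics/ and viewed, at most 10 in all, crops included, and the job is handed in when it is done.

Besides the shell and the picture viewer there is one more tool, called after "Request:" as name(argument=value, ...) on one line, values as JSON. servo_tool: Moves the arm, as the interface text tells. Its arguments: {"type":"object","properties":{"increments":{"type":"array"},"force":{"type":"number"}},"required":["increments"]}

```bash
mkdir -p pics; cat > h.py <<'E'
import numpy as np, cv2
from plant import *
def grab(n):
    p=camera_params(n); im,d=read_camera(n); np.savez(f'{n}.npz',im=im,d=d,**{k:np.array(v) for k,v in p.items()}); return im
def pt(n,u,v,z=None):
    f=np.load(f'{n}.npz'); R=cv2.Rodrigues(f['rvec'].astype(float))[0]; t=f['tvec']
    ray=np.array([(u-f['cx'])/f['fx'],(v-f['cy'])/f['fy'],1.]); o=-R.T@t; r=R.T@ray
    s=float(f['d'][int(round(v)),int(round(u))]) if z is None else (z-o[2])/r[2]
    return o+s*r
def cloud(n):
    f=np.load(f'{n}.npz'); R=cv2.Rodrigues(f['rvec'].astype(float))[0]; d=f['d']
    v,u=np.indices(d.shape); c=np.stack([(u-f['cx'])/f['fx']*d,(v-f['cy'])/f['fy']*d,d],-1)
    return (c-f['tvec'])@R, f['im']
def save(im,name): cv2.imwrite(f'pics/{name}.png',im[...,::-1])
E
python3 - <<'E'
from h import *
a=grab('top'); b=grab('side'); s=read_state()
print(s['tool_pos'],s['orientation'],s['force'],s['opening'])
save(a,'top0'); save(b,'side0')
E
```

```text
[0.13481675 0.58445071 0.40380839] [-3.55434732e-01 -3.12108279e+00  2.51880102e-03] [ 0.77229423 -0.06587706 -0.41853385] 0.09279936121690384
```

View pics/top0.png

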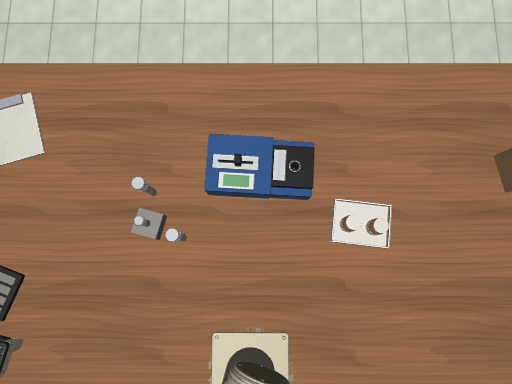

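View pics/side0.png

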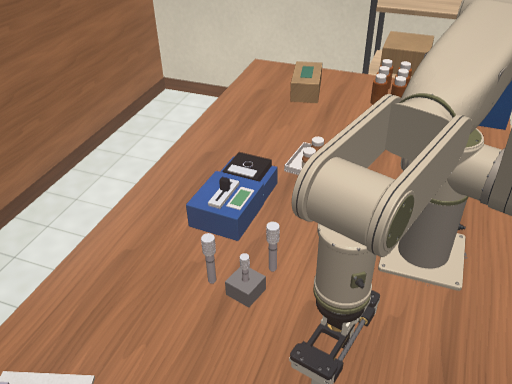

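Candidates for the rod: top view (138,184), (173,235) free-standing and larger; (141,221) in the grey stand, the smallest (side view 245,265). I choose the one in the stand and check it in a crop. The well is at (295,166), the selector at (238,160), the jars at (349,223) and (376,227).

```bash
python3 - <<'E'
from h import *
f=np.load('top.npz'); im=f['im']; sd=np.load('side.npz')['im']
A=cv2.resize(im[165:255,120:200],None,fx=5,fy=5,interpolation=2)
A=cv2.resize(A,(400,450)); B=cv2.resize(sd[220:310,190:290],(400,360),interpolation=2)
C=cv2.resize(im[125:205,200:320],(780,520)) 
M=np.zeros((450,800,3),np.uint8); M[:,:400]=A; M[:360,400:]=B; save(M,'rods'); save(C,'ana')
for n in('top','side'):
    P,_=cloud(n)
    for nm,(u0,u1,v0,v1) in {'top':{'stand':(128,152,206,232),'r1':(128,150,174,190),'r2':(162,182,226,244)},'side':{'stand':(232,258,250,290)}}[n].items():
        Q=P[v0:v1,u0:u1].reshape(-1,3); zm=Q[:,2].max(); k=Q[:,2]>zm-.012
        print(n,nm,zm,k.sum(),Q[k].mean(0),Q[k].min(0),Q[k].max(0))
for nm,u,v in [('sel',238,160),('well',295,166)]: print(nm,pt('top',u,v),pt('top',u,v,.142 if nm=='sel' else .092))
P,_=cloud('top'); Q=P[145:172,225:252].reshape(-1,3); k=Q[:,2]>.128; print('seltop',k.sum(),Q[k].mean(0),Q[k].min(0),Q[k].max(0))
E
```

```text
top stand 1.1400763147039066 4 [ 0.32217061 -0.01612306  1.14007631] [ 0.32217061 -0.01612306  1.14007631] [ 0.32217061 -0.01612306  1.14007631]
top r1 0.167243056009699 131 [0.51507819 0.30007087 0.16100566] [0.49915823 0.2835369  0.156104  ] [0.53119081 0.31595673 0.16724306]
top r2 1.1400763147039066 1 [ 0.32217061 -0.01612306  1.14007631] [ 0.32217061 -0.01612306  1.14007631] [ 0.32217061 -0.01612306  1.14007631]
side stand 0.9997109586768745 4 [0.06924442 1.09490708 0.99971096] [0.06924442 1.09490708 0.99971096] [0.06924442 1.09490708 0.99971096]
sel [0.58238572 0.03408233 0.14441453] [0.58301676 0.03420408 0.142     ]
well [ 0.58584802 -0.13013293  0.06214889] [ 0.57854599 -0.12697565  0.092     ]
seltop 76 [0.58292838 0.03613856 0.15442215] [ 0.32217061 -0.01612306  0.12884819] [0.60099992 0.04560023 1.14007631]
```

View pics/rods.png

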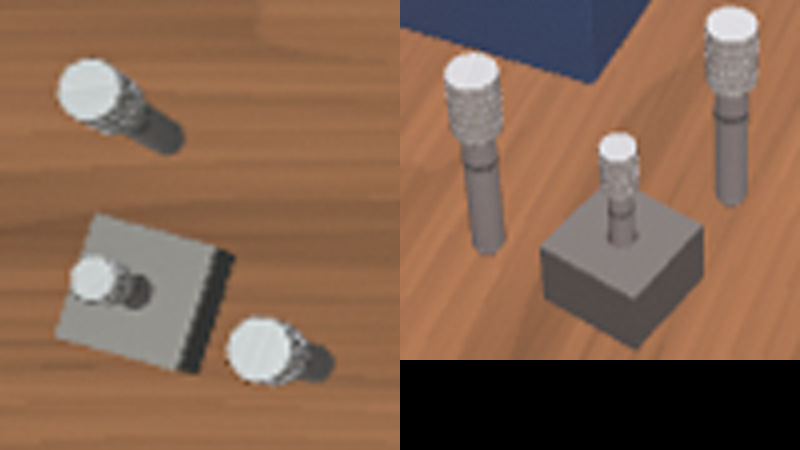

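View pics/ana.png

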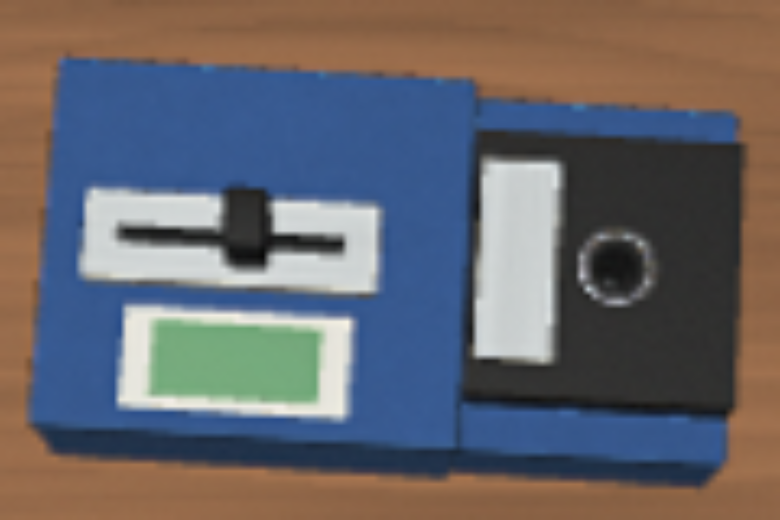

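The crop shows that the rod in the stand is clearly the smallest (top centre at crop (94,278)). The rods at (90,90) and (262,350) are thicker. The analyser crop shows the well at (617,267) and the selector block at (246,225).

```bash
python3 - <<'E'
from h import *
print('rod',pt('top',138.4,220.2,.130)); print('r1',pt('top',137.6,182.6,.167)); P,_=cloud('top')
print('r2',pt('top',172,234),pt('top',172,234.6,.167))
w=pt('top',294.5,165.7,.092);print('well',w)
Q=P[140:175,225:252].reshape(-1,3); k=(Q[:,2]>.136)&(Q[:,2]<.15); S=np.median(Q[k],0); print('sel',k.sum(),S,Q[k].min(0),Q[k].max(0))
d=S-w;print('axis',d,np.degrees(np.arctan2(d[1],d[0])),np.hypot(*d[:2]))
# axis from track edges: crop (88,187)->(380,205)
g=lambda x,y,z:pt('top',(x+.5)/6.5-.5+200,(y+.5)/6.5-.5+125,z)
for a,b,z in [((88,187),(382,205),.102),((80,278),(378,295),.102),((60,58),(475,80),.088)]:
    e=g(*a,z)-g(*b,z);print(np.degrees(np.arctan2(e[1],e[0])),np.hypot(*e[:2]))
st=[pt('top',(x+.5)/5-.5+120,(y+.5)/5-.5+165,.05) for x,y in [(97,213),(235,255),(185,372),(55,335)]]; print(np.round(st,3), np.mean(st,0))
s=read_state();print(cv2.Rodrigues(s['orientation'])[0].round(3))
E
```

```text
rod [0.41827863 0.30228939 0.13      ]
r1 [0.51449376 0.29837975 0.167     ]
r2 [0.37949946 0.20258572 0.16253303] [0.37769492 0.20152336 0.167     ]
well [ 0.57942817 -0.12555688  0.092     ]
sel 69 [0.58787304 0.03696378 0.14264048] [0.57413363 0.02869482 0.13624431] [0.60099992 0.04560023 0.14579657]
axis [0.00844487 0.16252066 0.05064048] 87.02548232892033 0.16273992005968588
86.44602289521256 0.12969717496942967
86.7289919488361 0.13055251986216912
86.87844862714573 0.18714207880278447
[[0.464 0.328 0.05 ]
 [0.44  0.246 0.05 ]
 [0.372 0.272 0.05 ]
 [0.393 0.348 0.05 ]] [0.41698715 0.29842267 0.05      ]
[[-0.974  0.225 -0.001]
 [ 0.225  0.974 -0.002]
 [ 0.    -0.002 -1.   ]]
```

Request:
servo_tool(increments=[{"slide": [-340,-211,0],"dr": [0,0,-0.75],"jaw": 0},{"slide": [-340,-211,0],"dr": [0,0,-0.75],"jaw": 0},{"slide": [-340,-211,0],"dr": [0,0,-0.75],"jaw": 0},{"slide": [-340,-211,0],"dr": [0,0,-0.75],"jaw": 0},{"slide": [-340,-211,0],"dr": [0,0,-0.75],"jaw": 0},{"slide": [-340,-211,0],"dr": [0,0,-0.75],"jaw": 0},{"slide": [-340,-211,0],"dr": [0,0,-0.75],"jaw": 0},{"slide": [-340,-211,0],"dr": [0,0,-0.75],"jaw": 0},{"slide": [-340,-211,0],"dr": [0,0,-0.75],"jaw": 0},{"slide": [-340,-211,0],"dr": [0,0,-0.75],"jaw": 0},{"slide": [-340,-211,0],"dr": [0,0,-0.75],"jaw": 0},{"slide": [-340,-211,0],"dr": [0,0,-0.75],"jaw": 0},{"slide": [-340,-211,0],"dr": [0,0,-0.75],"jaw": 0}])

```text
t: 1.4
tool_pos: [0.4179, 0.3036, 0.4046]
orientation: [0.815, -3.034, -0.0]
force: [0.3, -0.1, -0.3]
opening: 0.093
gripper_force: 0.0
```

```bash
python3 - <<'E'
from h import *
s=read_state(); im=grab('wrist'); save(im,'w1'); print(s['t'],s['tool_pos'],s['q'],cv2.Rodrigues(s['orientation'])[0].round(3),s['force'])
P,_=cloud('wrist'); k=(P[...,2]>.122)&(P[...,2]<.137)&(np.hypot(P[...,0]-.418,P[...,1]-.302)<.03); Q=P[k]; v,u=np.nonzero(k)
print(k.sum(),Q.mean(0),Q.min(0),Q.max(0),u.mean(),v.mean())
E
```

```text
1.4 [0.41788539 0.3035917  0.40463488] [ 5.28913390e-01 -9.64824854e-02  1.71784289e+00  2.33331805e-04
  1.52048313e+00 -1.56701760e+00] [[-0.865 -0.501 -0.   ]
 [-0.501  0.865  0.   ]
 [ 0.     0.    -1.   ]] [ 0.26466972 -0.05560878 -0.2508723 ]
643 [0.4173002  0.30066769 0.12962396] [0.40608261 0.28903712 0.12201152] [0.42990718 0.31274404 0.13236681] 254.37636080870917 198.11819595645412
```

View pics/w1.png

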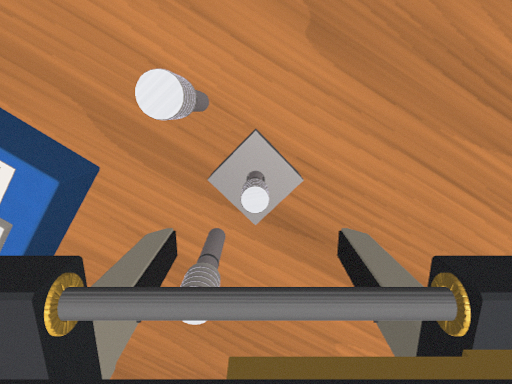

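The wrist view shows the rod head at (255,200), between and clear of the fingers. The neighbours at (160,95) and (200,290) are outside the descent.

Request:
servo_tool(increments=[{"slide": [1.2,-2.2,30],"dr": [0,0,0],"jaw": 0},{"slide": [1.2,-2.2,75],"dr": [0,0,0],"jaw": 0},{"slide": [1.2,-2.2,105],"dr": [0,0,0],"jaw": 0},{"slide": [1.2,-2.2,119],"dr": [0,0,0],"jaw": 0},{"slide": [1.2,-2.2,119],"dr": [0,0,0],"jaw": 0},{"slide": [1.2,-2.2,119],"dr": [0,0,0],"jaw": 0.5},{"slide": [1.2,-2.2,119],"dr": [0,0,0],"jaw": 1},{"slide": [1.2,-2.2,119],"dr": [0,0,0],"jaw": 1},{"slide": [1.2,-2.2,119],"dr": [0,0,0],"jaw": 1},{"slide": [1.2,-2.2,119],"dr": [0,0,0],"jaw": 1},{"slide": [1.2,-2.2,119],"dr": [0,0,0],"jaw": 1},{"slide": [1.2,-2.2,119],"dr": [0,0,0],"jaw": 1},{"slide": [1.2,-2.2,119],"dr": [0,0,0],"jaw": 1},{"slide": [1.2,-2.2,119],"dr": [0,0,0],"jaw": 1}], force=50)

```text
t: 2.85
tool_pos: [0.4188, 0.3001, 0.2857]
orientation: [0.812, -3.035, 0.0]
force: [-0.7, 1.4, 1.3]
opening: 0.0255
gripper_force: 0.1
```

Request:
servo_tool(increments=[{"slide": [0,0,0],"dr": [0,0,0],"jaw": 1},{"slide": [0,0,0],"dr": [0,0,0],"jaw": 1},{"slide": [0,0,0],"dr": [0,0,0],"jaw": 1},{"slide": [0,0,0],"dr": [0,0,0],"jaw": 1},{"slide": [0,0,0],"dr": [0,0,0],"jaw": 1},{"slide": [0,0,-10],"dr": [0,0,0],"jaw": 1},{"slide": [0,0,-30],"dr": [0,0,0],"jaw": 1},{"slide": [0,0,-60],"dr": [0,0,0],"jaw": 1},{"slide": [0,0,-100],"dr": [0,0,0],"jaw": 1},{"slide": [0,0,-145],"dr": [0,0,0],"jaw": 1},{"slide": [0,0,-185],"dr": [0,0,0],"jaw": 1},{"slide": [0,0,-185],"dr": [0,0,0],"jaw": 1},{"slide": [0,0,-185],"dr": [0,0,0],"jaw": 1}], force=50)

```text
t: 4.15
tool_pos: [0.4189, 0.3001, 0.4718]
orientation: [-0.812, 3.033, 0.001]
force: [0.1, 0.4, -3.7]
opening: 0.0219
gripper_force: 49.9
```

```bash
python3 - <<'E'
from h import *
s=read_state(); print(s['t'],s['tool_pos'],s['force'],s['opening'],s['gripper_force']);R=cv2.Rodrigues(s['orientation'])[0];print(R.round(3))
print('delta tool mm to well', R.T@(np.array([.5794,-.1256,.47])-s['tool_pos'])*1000)
E
```

```text
4.15 [0.41887225 0.30005783 0.47184579] [ 0.14884071  0.41948673 -3.71675783] 0.021930414016848178 49.92971062660217
[[-0.866 -0.5    0.002]
 [-0.5    0.866  0.001]
 [-0.002 -0.    -1.   ]]
delta tool mm to well [  73.60110195 -448.92866011    1.75727419]
```

Request:
servo_tool(increments=[{"slide": [30,-95,0],"dr": [0,0,0.4],"jaw": 1},{"slide": [60,-190,0],"dr": [0,0,0.8],"jaw": 1},{"slide": [134.5,-414,0],"dr": [0,0,1.2],"jaw": 1},{"slide": [134.5,-414,0],"dr": [0,0,1.6],"jaw": 1},{"slide": [134.5,-414,0],"dr": [0,0,2.147],"jaw": 1},{"slide": [134.5,-414,0],"dr": [0,0,2.147],"jaw": 1},{"slide": [134.5,-414,0],"dr": [0,0,2.147],"jaw": 1},{"slide": [134.5,-414,0],"dr": [0,0,2.147],"jaw": 1},{"slide": [134.5,-414,0],"dr": [0,0,2.147],"jaw": 1},{"slide": [134.5,-414,0],"dr": [0,0,2.147],"jaw": 1},{"slide": [134.5,-414,0],"dr": [0,0,2.147],"jaw": 1},{"slide": [134.5,-414,0],"dr": [0,0,2.147],"jaw": 1},{"slide": [134.5,-414,0],"dr": [0,0,2.147],"jaw": 1},{"slide": [134.5,-414,0],"dr": [0,0,2.147],"jaw": 1},{"slide": [134.5,-414,0],"dr": [0,0,2.147],"jaw": 1},{"slide": [134.5,-414,0],"dr": [0,0,2.147],"jaw": 1},{"slide": [134.5,-414,0],"dr": [0,0,2.147],"jaw": 1},{"slide": [134.5,-414,0],"dr": [0,0,2.147],"jaw": 1}])

```text
t: 5.95
tool_pos: [0.509, -0.1257, 0.4697]
orientation: [-2.277, -2.162, 0.001]
force: [-1.2, 0.2, -2.6]
opening: 0.0225
gripper_force: 49.9
```

```bash
python3 - <<'E'
from h import *
s=read_state(); im=grab('wrist'); save(im,'w2'); print(s['t'],s['tool_pos'],s['q'],cv2.Rodrigues(s['orientation'])[0].round(4),s['force'])
E
```

```text
5.95 [ 0.50901642 -0.12567981  0.46968029] [-3.39855163e-01 -9.26351509e-02  1.59673481e+00 -5.44581930e-05
  1.63924191e+00 -2.88266312e-01] [[ 5.160e-02  9.987e-01 -1.700e-03]
 [ 9.987e-01 -5.160e-02  5.000e-04]
 [ 4.000e-04 -1.700e-03 -1.000e+00]] [-1.20809592  0.15204554 -2.55587097]
```

View pics/w2.png

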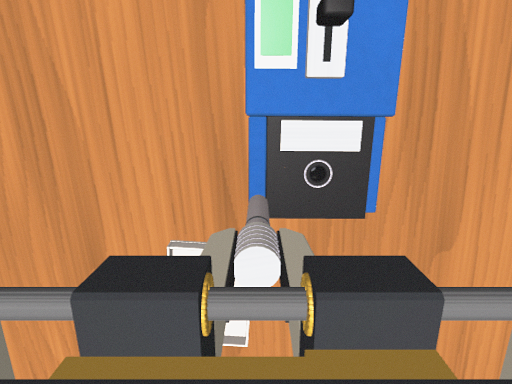

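The wrist view shows the well's ring at about (318,174), the held rod's tip at about (259,200), and the selector at (335,12).

```bash
python3 - <<'E'
from h import *
im=np.load('wrist.npz')['im']
g=cv2.cvtColor(im[150:200,290:346],cv2.COLOR_RGB2GRAY); m=(g>90).astype(np.uint8)
c=max(cv2.findContours(m,cv2.RETR_EXTERNAL,cv2.CHAIN_APPROX_NONE)[0],key=lambda c:cv2.contourArea(cv2.convexHull(c)) if cv2.boundingRect(c)[2]<40 else 0)
e=cv2.fitEllipse(c);print(e); u,v=e[0][0]+290,e[0][1]+150; w=pt('wrist',u,v,.092);print('well',u,v,w, pt('wrist',u,v,.094))
print('sel', pt('wrist',335,8,.142))
t=pt('wrist',259,200,.199); print('tip',t)
P,_=cloud('wrist')
for lo,hi in((.20,.22),(.22,.245),(.25,.27),(.285,.305),(.308,.32)):
    k=(P[...,2]>lo)&(P[...,2]<hi)&(np.hypot(P[...,0]-.509,P[...,1]+.1257)<.02);Q=P[k];print(lo,k.sum(),Q.mean(0),Q.min(0),Q.max(0)) if k.any() else 0
c=cv2.resize(im[150:290,220:360],(560,560),interpolation=2); save(c,'w2c')
E
```

```text
((27.76418685913086, 23.261463165283203), (27.327978134155273, 28.977663040161133), 54.8227424621582)
well 317.76418685913086 173.2614631652832 [ 0.57944019 -0.12601642  0.092     ] [ 0.57906696 -0.12560843  0.094     ]
sel [0.5853629  0.03115824 0.142     ]
tip [ 0.51035062 -0.12440471  0.199     ]
0.2 100 [ 0.50947415 -0.11976997  0.2119266 ] [ 0.50138387 -0.12495398  0.20240999] [ 0.51678626 -0.11794877  0.21949729]
0.22 208 [ 0.50914832 -0.11975407  0.23294582] [ 0.5008382  -0.12608985  0.22002389] [ 0.51681369 -0.11778916  0.24498869]
0.25 188 [ 0.50913444 -0.11941538  0.25920379] [ 0.50101416 -0.12385982  0.25000313] [ 0.51658312 -0.11747059  0.26767335]
0.285 988 [ 0.50959792 -0.11666471  0.29564652] [ 0.49146933 -0.12294144  0.2850053 ] [ 0.5273651  -0.11351498  0.30499654]
0.308 2221 [ 0.50874367 -0.12324305  0.31365629] [ 0.49124793 -0.1362748   0.30800014] [ 0.52737529 -0.1135709   0.3198974 ]
```

View pics/w2c.png

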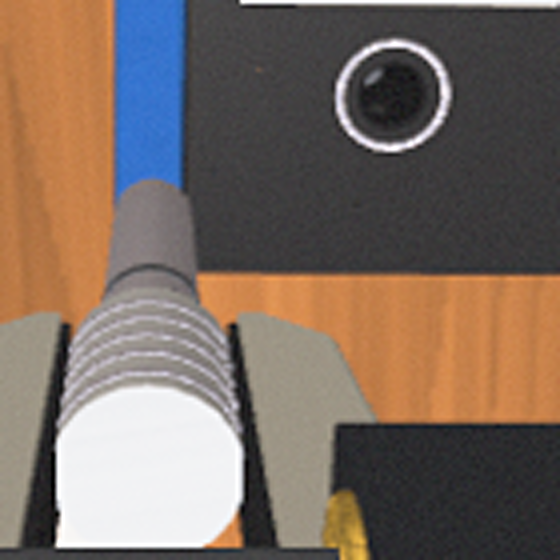

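The rod is held upright on the tool axis, and the well is at (0.5794,-0.1258) in both cameras. I move over it and lower the tip about 15 mm below the rim.

Request:
servo_tool(increments=[{"slide": [3.6,40,0],"dr": [0,0,0],"jaw": 1},{"slide": [3.6,70.4,0],"dr": [0,0,0],"jaw": 1},{"slide": [3.6,70.4,40],"dr": [0,0,0],"jaw": 1},{"slide": [3.6,70.4,75],"dr": [0,0,0],"jaw": 1},{"slide": [3.6,70.4,95],"dr": [0,0,0],"jaw": 1},{"slide": [3.6,70.4,98],"dr": [0,0,0],"jaw": 1},{"slide": [3.6,70.4,101],"dr": [0,0,0],"jaw": 1},{"slide": [3.6,70.4,104],"dr": [0,0,0],"jaw": 1},{"slide": [3.6,70.4,107],"dr": [0,0,0],"jaw": 1},{"slide": [3.6,70.4,109],"dr": [0,0,0],"jaw": 1},{"slide": [3.6,70.4,111],"dr": [0,0,0],"jaw": 1},{"slide": [3.6,70.4,111],"dr": [0,0,0],"jaw": 1}])

```text
t: 7.2
tool_pos: [0.5796, -0.1259, 0.3597]
orientation: [-2.279, -2.162, 0.0]
force: [0.5, -1.0, -2.6]
opening: 0.0224
gripper_force: 49.9
```

Request:
servo_tool(increments=[{"slide": [0,0,3],"dr": [0,0,0],"jaw": 1},{"slide": [0,0,6],"dr": [0,0,0],"jaw": 1},{"slide": [0,0,9],"dr": [0,0,0],"jaw": 1},{"slide": [0,0,12],"dr": [0,0,0],"jaw": 1},{"slide": [0,0,12],"dr": [0,0,0],"jaw": 1}])

```text
t: 7.7
tool_pos: [0.5794, -0.1258, 0.3469]
orientation: [-2.279, -2.161, 0.001]
force: [-0.7, -0.5, -3.7]
opening: 0.0224
gripper_force: 49.9
```

Request:
servo_tool(increments=[{"slide": [0,0,3],"dr": [0,0,0],"jaw": 1},{"slide": [0,0,6],"dr": [0,0,0],"jaw": 1},{"slide": [0,0,8],"dr": [0,0,0],"jaw": 1},{"slide": [0,0,10],"dr": [0,0,0],"jaw": 1},{"slide": [0,0,12],"dr": [0,0,0],"jaw": 1},{"slide": [0,0,12],"dr": [0,0,0],"jaw": 1}])

```text
t: 8.3
tool_pos: [0.5797, -0.1259, 0.3356]
orientation: [2.279, 2.162, 0.0]
force: [0.5, -0.1, -4.5]
opening: 0.0225
gripper_force: 49.9
```

Request:
servo_tool(increments=[{"slide": [0,0,2],"dr": [0,0,0],"jaw": 1},{"slide": [0,0,4],"dr": [0,0,0],"jaw": 1},{"slide": [0,0,6],"dr": [0,0,0],"jaw": 1},{"slide": [0,0,8],"dr": [0,0,0],"jaw": 1}])

```text
t: 8.7
tool_pos: [0.5797, -0.1259, 0.3277]
orientation: [2.279, 2.162, 0.0]
force: [0.1, 0.4, -0.4]
opening: 0.0222
gripper_force: 49.9
```

Request:
servo_tool(increments=[{"slide": [0,0,1],"dr": [0,0,0],"jaw": 1},{"slide": [0,0,2],"dr": [0,0,0],"jaw": 1}])

```text
t: 8.9
tool_pos: [0.5797, -0.1259, 0.3256]
orientation: [2.279, 2.162, 0.0]
force: [-0.3, 0.1, -1.3]
opening: 0.0224
gripper_force: 49.9
```

Request:
servo_tool(increments=[{"slide": [0,0,1],"dr": [0,0,0],"jaw": 1},{"slide": [0,0,2],"dr": [0,0,0],"jaw": 1}])

```text
t: 9.1
tool_pos: [0.5797, -0.1259, 0.3237]
orientation: [2.28, 2.162, 0.0]
force: [-0.1, -1.5, -0.3]
opening: 0.0222
gripper_force: 49.9
```

Request:
servo_tool(increments=[{"slide": [0,0,1],"dr": [0,0,0],"jaw": 1},{"slide": [0,0,2],"dr": [0,0,0],"jaw": 1}])

```text
t: 9.3
tool_pos: [0.5797, -0.1259, 0.3217]
orientation: [2.28, 2.162, 0.0]
force: [1.3, -0.9, -1.5]
opening: 0.0218
gripper_force: 49.9
```

Request:
servo_tool(increments=[{"slide": [0,0,1],"dr": [0,0,0],"jaw": 1},{"slide": [0,0,2],"dr": [0,0,0],"jaw": 1}])

```text
t: 9.5
tool_pos: [0.5797, -0.1259, 0.3197]
orientation: [2.28, 2.162, 0.0]
force: [0.1, -0.4, -0.4]
opening: 0.0221
gripper_force: 49.9
```

Request:
servo_tool(increments=[{"slide": [0,0,1],"dr": [0,0,0],"jaw": 1},{"slide": [0,0,2],"dr": [0,0,0],"jaw": 1}])

```text
t: 9.7
tool_pos: [0.5797, -0.1258, 0.3176]
orientation: [-2.279, -2.162, -0.0]
force: [-0.1, 0.8, -1.3]
opening: 0.0219
gripper_force: 49.9
```

Request:
servo_tool(increments=[{"slide": [0,0,1],"dr": [0,0,0],"jaw": 1},{"slide": [0,0,2],"dr": [0,0,0],"jaw": 1}])

```text
t: 9.9
tool_pos: [0.5796, -0.1259, 0.3156]
orientation: [2.28, 2.162, -0.0]
force: [-0.1, -0.7, -0.4]
opening: 0.0224
gripper_force: 49.9
```

Request:
servo_tool(increments=[{"slide": [0,0,1],"dr": [0,0,0],"jaw": 1},{"slide": [0,0,2],"dr": [0,0,0],"jaw": 1}])

```text
t: 10.1
tool_pos: [0.5796, -0.1259, 0.3137]
orientation: [2.279, 2.162, -0.0]
force: [0.1, -0.7, -0.5]
opening: 0.0221
gripper_force: 49.9
```

Request:
servo_tool(increments=[{"slide": [0,0,1.5],"dr": [0,0,0],"jaw": 1},{"slide": [0,0,3],"dr": [0,0,0],"jaw": 1},{"slide": [0,0,5],"dr": [0,0,0],"jaw": 1}])

```text
t: 10.4
tool_pos: [0.5797, -0.1259, 0.3087]
orientation: [2.279, 2.162, 0.0]
force: [-0.2, -1.3, 0.4]
opening: 0.0222
gripper_force: 49.9
```

Request:
servo_tool(increments=[{"slide": [0,0,1],"dr": [0,0,0],"jaw": 1},{"slide": [0,0,2],"dr": [0,0,0],"jaw": 1}])

```text
t: 10.6
tool_pos: [0.5796, -0.1259, 0.3066]
orientation: [-2.279, -2.162, 0.0]
force: [-0.5, 0.2, 0.4]
opening: 0.022
gripper_force: 49.9
```

Request:
servo_tool(increments=[{"slide": [0,0,1],"dr": [0,0,0],"jaw": 1},{"slide": [0,0,2],"dr": [0,0,0],"jaw": 1}])

```text
t: 10.8
tool_pos: [0.5797, -0.1259, 0.3049]
orientation: [2.279, 2.162, 0.0]
force: [-0.6, -1.9, 2.0]
opening: 0.0221
gripper_force: 49.9
```

Request:
servo_tool(increments=[{"slide": [0,0,1],"dr": [0,0,0],"jaw": 1},{"slide": [0,0,1],"dr": [0,0,0],"jaw": 1}])

```text
t: 11.0
tool_pos: [0.5797, -0.1259, 0.3038]
orientation: [2.279, 2.162, 0.0]
force: [-0.2, -0.2, 2.2]
opening: 0.0223
gripper_force: 49.9
```

Request:
servo_tool(increments=[{"slide": [0,0,1],"dr": [0,0,0],"jaw": 1},{"slide": [0,0,1],"dr": [0,0,0],"jaw": 1}])

```text
t: 11.2
tool_pos: [0.5797, -0.1259, 0.3031]
orientation: [2.279, 2.161, 0.0]
force: [-0.5, -1.0, 3.2]
opening: 0.0226
gripper_force: 49.9
```

Request:
servo_tool(increments=[{"slide": [0,0,0.6],"dr": [0,0,0],"jaw": 1},{"slide": [0,0,0.6],"dr": [0,0,0],"jaw": 1}])

```text
t: 11.4
tool_pos: [0.5798, -0.1259, 0.3026]
orientation: [2.279, 2.161, 0.0]
force: [-1.1, -0.4, 4.5]
opening: 0.0222
gripper_force: 50.0
```

Request:
servo_tool(increments=[{"slide": [0,0,0.8],"dr": [0,0,0],"jaw": 1},{"slide": [0,0,0.8],"dr": [0,0,0],"jaw": 1}])

```text
t: 11.6
tool_pos: [0.5798, -0.126, 0.3025]
orientation: [2.279, 2.161, 0.001]
force: [-2.7, 0.1, 8.4]
opening: 0.0219
gripper_force: 50.0
```

Request:
servo_tool(increments=[{"slide": [0,0,0.8],"dr": [0,0,0],"jaw": 1},{"slide": [0,0,0.8],"dr": [0,0,0],"jaw": 1}])

```text
t: 11.8
tool_pos: [0.5799, -0.126, 0.3024]
orientation: [2.279, 2.161, 0.001]
force: [-5.2, 0.2, 13.5]
opening: 0.0223
gripper_force: 50.0
```

Request:
servo_tool(increments=[{"slide": [0,0,0.6],"dr": [0,0,0],"jaw": 1},{"slide": [0,0,0.6],"dr": [0,0,0],"jaw": 1}])

```text
t: 12.0
tool_pos: [0.58, -0.126, 0.3023]
orientation: [2.278, 2.161, 0.001]
force: [-6.9, 0.6, 16.0]
opening: 0.0221
gripper_force: 50.0
```

Request:
servo_tool(increments=[{"slide": [0,0,0],"dr": [0,0,0],"jaw": 1},{"slide": [0,0,0],"dr": [0,0,0],"jaw": 1},{"slide": [0,0,0],"dr": [0,0,0],"jaw": 1},{"slide": [0,0,0],"dr": [0,0,0],"jaw": 1},{"slide": [0,0,0],"dr": [0,0,0],"jaw": 0.4},{"slide": [0,0,-1],"dr": [0,0,0],"jaw": 0.4},{"slide": [0,0,-1],"dr": [0,0,0],"jaw": 0.4},{"slide": [0,0,-1],"dr": [0,0,0],"jaw": 0.4},{"slide": [0,0,-1],"dr": [0,0,0],"jaw": 0.4},{"slide": [0,0,-1],"dr": [0,0,0],"jaw": 0.4},{"slide": [0,0,-1],"dr": [0,0,0],"jaw": 0.4},{"slide": [0,0,-1],"dr": [0,0,0],"jaw": 0.4}])

```text
t: 13.2
tool_pos: [0.5796, -0.1259, 0.3009]
orientation: [-2.279, -2.162, 0.0]
force: [-1.0, -0.5, -1.4]
opening: 0.0558
gripper_force: 0.0
```

Request:
servo_tool(increments=[{"slide": [0,0,-20],"dr": [0,0,0],"jaw": 0.3},{"slide": [0,0,-60],"dr": [0,0,0],"jaw": 0.3},{"slide": [0,0,-110],"dr": [0,0,0],"jaw": 0.3},{"slide": [-40,0,-150],"dr": [0,0,0],"jaw": 0.3},{"slide": [-40,0,-150],"dr": [0,0,0],"jaw": 0.3},{"slide": [-40,0,-150],"dr": [0,0,0],"jaw": 0.3}])

```text
t: 13.8
tool_pos: [0.5776, -0.1669, 0.4526]
orientation: [2.279, 2.158, 0.002]
force: [-0.5, 0.0, -0.5]
opening: 0.0649
gripper_force: 0.0
```

```bash
python3 - <<'E'
from h import *
s=read_state(); im=grab('wrist'); sd=grab('side'); print(s['t'],s['tool_pos'],s['force'])
P,_=cloud('wrist')
k=(np.hypot(P[...,0]-.5795,P[...,1]+.126)<.014)&(P[...,2]>.11);Q=P[k]; k2=Q[:,2]>np.percentile(Q[:,2],98)-.004
print('top z',np.percentile(Q[:,2],[50,90,98]),Q[k2].mean(0)); v,u=np.nonzero(k);print(u.mean(),v.mean(),v.min(),v.max())
k=(P[...,2]>.137)&(P[...,2]<.147)&(abs(P[...,0]-.587)<.03)&(abs(P[...,1]-.037)<.06);Q=P[k];print('sel',k.sum(),Q.min(0),Q.max(0))
k=(np.hypot(P[...,0]-.61,P[...,1]+.15)<.012);print('block top z',np.median(P[k][:,2]) if k.any() else 0)
u0,v0=int(u.mean()),int(v.mean()); a=cv2.resize(im[max(v0-70,0):v0+50,u0-50:u0+50],(400,480),interpolation=2)
b=cv2.resize(sd[135:215,200:300],(400,320),interpolation=2); M=np.zeros((480,800,3),np.uint8); h=a.shape[0];M[:h,:400]=a;M[:320,400:]=b;save(M,'ring')
E
```

```text
13.8 [ 0.57764047 -0.16686595  0.45263364] [-0.51548306  0.04851582 -0.53426246]
top z [0.36561347 0.36803434 0.36874276] [ 0.57894589 -0.13759135  0.36688593]
254.97273612463485 253.16796494644595 133 314Traceback (most recent call last):
  File "<stdin>", line 6, in <module>
    return umr_minimum(a, axis, None, out, keepdims, initial, where)
ValueError: zero-size array to reduction operation minimum which has no identity
```

```bash
python3 - <<'E'
from h import *
P,im=cloud('wrist'); sd=np.load('side.npz')['im']
k=(np.hypot(P[...,0]-.5795,P[...,1]+.126)<.014)&(P[...,2]>.11)&(P[...,2]<.2);Q=P[k];v,u=np.nonzero(k)
k2=Q[:,2]>np.percentile(Q[:,2],90)-.003; print('top z',np.percentile(Q[:,2],[50,90,98]),(Q[k2].min(0)+Q[k2].max(0))/2,k2.sum(),u.mean(),v.mean())
k=(np.hypot(P[...,0]-.61,P[...,1]+.15)<.012);print('block',np.median(P[k][:,2]))
u0,v0=int(u.mean()),int(v.mean()); A=im[max(v0-50,0):v0+46,u0-40:u0+40]; a=cv2.resize(A,(400,A.shape[0]*5),interpolation=2)[:480]
b=cv2.resize(sd[135:215,200:300],(400,320),interpolation=2); M=np.zeros((480,800,3),np.uint8); M[:len(a),:400]=a;M[:320,400:]=b;save(M,'ring')
E
```

```text
top z [0.14770376 0.14866652 0.14920784] [ 0.58036615 -0.12676872  0.14793302] 537 256.09166666666664 146.95666666666668
block 0.37407725296012917
```

View pics/ring.png

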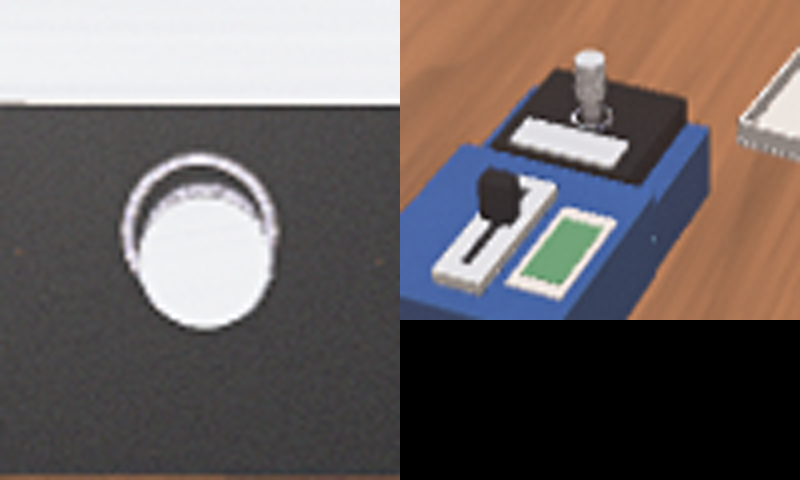

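The rod top is now at z≈0.148, so the ring is about 2 mm above the rim. The crop shows no shaft band standing clear above the ring, and the rod top sits 1 mm higher than at full push, as expected. There is no spacer, so the selector goes to the near end. I hover over the selector next.

Request:
servo_tool(increments=[{"slide": [204,0,0],"dr": [0,0,0],"jaw": 0.3},{"slide": [204,0,0],"dr": [0,0,0],"jaw": 0.3},{"slide": [204,0,0],"dr": [0,0,0],"jaw": 0.3},{"slide": [204,0,0],"dr": [0,0,0],"jaw": 0.3},{"slide": [204,0,0],"dr": [0,0,0],"jaw": 0.3},{"slide": [204,0,0],"dr": [0,0,0],"jaw": 0.3},{"slide": [204,0,0],"dr": [0,0,0],"jaw": 0.3}])

```text
t: 14.6
tool_pos: [0.5881, 0.0376, 0.4494]
orientation: [-2.278, -2.161, 0.003]
force: [0.5, 0.2, -0.1]
opening: 0.0651
gripper_force: 0.0
```

```bash
python3 - <<'E'
from h import *
s=read_state(); im=grab('wrist'); R=cv2.Rodrigues(s['orientation'])[0]; print(s['t'],s['tool_pos'],s['opening'],R.round(4))
P,_=cloud('wrist'); k=(P[...,2]>.138)&(P[...,2]<.147)&(abs(P[...,0]-.587)<.03)&(abs(P[...,1]-.037)<.06);Q=P[k];m=(np.percentile(Q,2,0)+np.percentile(Q,98,0))/2
print('sel',k.sum(),Q.min(0),Q.max(0),m,'tool delta',R.T@(m-s['tool_pos'])*1000,'dist well',np.hypot(*(m[:2]-[.5794,-.1258])))
E
```

```text
14.6 [0.58809263 0.03758146 0.44944468] 0.06511974552342506 [[ 5.270e-02  9.986e-01 -2.400e-03]
 [ 9.986e-01 -5.270e-02 -5.000e-04]
 [-6.000e-04 -2.300e-03 -1.000e+00]]
sel 559 [0.57444222 0.02605294 0.13808349] [0.6020758  0.04568882 0.14428036] [0.5884093  0.03598745 0.14113272] tool delta [ -1.39807864   1.12136253 308.31103475] dist well 0.16203809787463036
```

Request:
servo_tool(increments=[{"slide": [-1.5,0.5,40],"dr": [0,0,0],"jaw": 0.3},{"slide": [-1.5,0.5,85],"dr": [0,0,0],"jaw": 0.3},{"slide": [-1.5,0.5,125],"dr": [0,0,0],"jaw": 0.3},{"slide": [-1.5,0.5,145],"dr": [0,0,0],"jaw": 0.3},{"slide": [-1.5,0.5,153],"dr": [0,0,0],"jaw": 0.3},{"slide": [-1.5,0.5,153],"dr": [0,0,0],"jaw": 1},{"slide": [-1.5,0.5,153],"dr": [0,0,0],"jaw": 1},{"slide": [-1.5,0.5,153],"dr": [0,0,0],"jaw": 1},{"slide": [-1.5,0.5,153],"dr": [0,0,0],"jaw": 1},{"slide": [-1.5,0.5,153],"dr": [0,0,0],"jaw": 1},{"slide": [-1.5,0.5,153],"dr": [0,0,0],"jaw": 1},{"slide": [-1.5,0.5,153],"dr": [0,0,0],"jaw": 1},{"slide": [-1.5,0.5,153],"dr": [0,0,0],"jaw": 1}], force=8)

```text
t: 15.95
tool_pos: [0.5888, 0.0365, 0.2989]
orientation: [2.279, 2.162, 0.001]
force: [-2.9, -1.0, 5.8]
opening: 0.0282
gripper_force: 8.0
```

Request:
servo_tool(increments=[{"slide": [0,0,-2],"dr": [0,0,0],"jaw": 1},{"slide": [-5,0,-2],"dr": [0,0,0],"jaw": 1},{"slide": [-10,0,-2],"dr": [0,0,0],"jaw": 1},{"slide": [-15,0,-2],"dr": [0,0,0],"jaw": 1},{"slide": [-20,0,-2],"dr": [0,0,0],"jaw": 1},{"slide": [-25,0,-2],"dr": [0,0,0],"jaw": 1},{"slide": [-29,0,-2],"dr": [0,0,0],"jaw": 1},{"slide": [-31,0,-2],"dr": [0,0,0],"jaw": 1},{"slide": [-31,0,-2],"dr": [0,0,0],"jaw": 1},{"slide": [-31,0,-2],"dr": [0,0,0],"jaw": 1},{"slide": [-31,0,-2],"dr": [0,0,0],"jaw": 1}])

```text
t: 17.05
tool_pos: [0.587, 0.0048, 0.2994]
orientation: [2.28, 2.161, -0.001]
force: [3.9, -1.3, -8.8]
opening: 0.0277
gripper_force: 8.0
```

Moved 31.7 mm with low force. Now I release, rise and check.

Request:
servo_tool(increments=[{"slide": [0,0,0],"dr": [0,0,0],"jaw": 0.4},{"slide": [0,0,0],"dr": [0,0,0],"jaw": 0.3},{"slide": [0,0,0],"dr": [0,0,0],"jaw": 0.3},{"slide": [0,0,0],"dr": [0,0,0],"jaw": 0.3},{"slide": [0,0,0],"dr": [0,0,0],"jaw": 0.3},{"slide": [0,0,0],"dr": [0,0,0],"jaw": 0.3},{"slide": [0,0,-20],"dr": [0,0,0],"jaw": 0.3},{"slide": [0,0,-60],"dr": [0,0,0],"jaw": 0.3},{"slide": [0,0,-105],"dr": [0,0,0],"jaw": 0.3},{"slide": [0,0,-150],"dr": [0,0,0],"jaw": 0.3},{"slide": [-100,0,-150],"dr": [0,0,0],"jaw": 0.3},{"slide": [-100,0,-150],"dr": [0,0,0],"jaw": 0.3},{"slide": [-100,0,-150],"dr": [0,0,0],"jaw": 0.3},{"slide": [-100,0,-150],"dr": [0,0,0],"jaw": 0.3}])

```text
t: 18.45
tool_pos: [0.5816, -0.0955, 0.4498]
orientation: [-2.282, -2.158, -0.0]
force: [0.8, 0.1, 0.1]
opening: 0.065
gripper_force: 0.0
```

```bash
python3 - <<'E'
from h import *
s=read_state(); im=grab('wrist'); sd=grab('side'); print(s['t'],s['tool_pos'],s['opening'],s['force'])
P,_=cloud('wrist'); k=(P[...,2]>.138)&(P[...,2]<.147)&(abs(P[...,0]-.587)<.03)&(abs(P[...,1]-.02)<.07);Q=P[k];m=(np.percentile(Q,2,0)+np.percentile(Q,98,0))/2
print('sel',k.sum(),m,'dist well',np.hypot(*(m[:2]-[.5794,-.1258])))
k=(np.hypot(P[...,0]-.5795,P[...,1]+.126)<.016)&(P[...,2]>.14)&(P[...,2]<.16);print('rod',k.sum(),P[k].mean(0) if k.any() else '')
M=np.zeros((384,792,3),np.uint8);M[:,:512]=im;M[:224,512:]=cv2.resize(sd[135:215,200:300],(280,224));save(M,'end')
E
```

```text
18.45 [ 0.58162908 -0.09552017  0.44975691] 0.06504613036090569 [0.7565284  0.10891252 0.0591935 ]
sel 736 [0.58667647 0.00333333 0.14134134] dist well 0.1293381791722029
rod 501 [ 0.58005599 -0.12558721  0.14727405]
```

View pics/end.png

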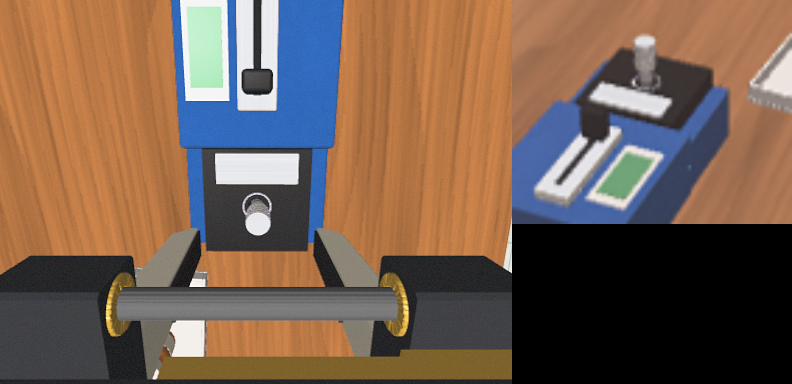

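The selector at (257,82) is at the slot's near end, 129 mm from the well. The rod at (257,220) stands upright in the well, and the gripper is clear of everything.

```bash
python3 -c "
from plant import *
print(close_job())"
```

```text
the job is handed in; nothing more can be done
None
```

The job is handed in, though no verdict came back: the rod was pushed to the hard stop and stands upright in the well, its ring is about 2 mm above the rim (no spacer), the selector is at its end near the well, and the jars were never approached.

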